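# Push the third tin into the row

### The job

Two small tins stand in the three-sided steel row rail with too narrow a gap between them for a third. Take the matching small tin that stands loose on the table (not the tall one or the flat one) and push it in between them from the rail's open front, so that they slide apart and all three end upright on the table in one straight row against the back wall, within the rail. Do not lift the two tins of the row or tip any of them over.

Things in the scene. Friction and masses are not known exactly. Their poses are not given: they have to be found in the camera images.
- tin_spare: The loose small tin, an upright cylinder 57 mm in diameter and 72 mm tall, about 0.18 kg; origin at the centre of its underside, z up its axis. A taller tin (75 mm wide, 110 mm tall) and a flatter one (86 mm wide, 40 mm tall) also stand loose. Pushed below mid-height it slides upright; smooth tins and rail (friction 0.2), so it wedges the row apart.
- tin_left: Row tin at the rail's +y end: small tin, an upright cylinder 57 mm in diameter and 72 mm tall, about 0.18 kg; origin at the centre of its underside, z up its axis. It stands loose in the rail, within 6 mm of the back wall, and slides when pushed; 20 to 28 mm of free room lie between it and the end wall.
- tin_right: Row tin at the rail's -y end: same as tin_left, mirrored. The gap between the two row tins is about 18 to 35 mm at the start, 57 mm are needed.
- row_rail: Fixed three-sided steel rail, no floor, open at the front (-x, towards the robot) and above; walls 3 mm thick, 53 mm high. Origin on the table, mid-row; x points to the back wall (inner face at x = 30 mm), y along the row; end walls' inner faces at y = +-95 mm, reaching forward to x = -31 mm. A tin pushed home has its centre at about x = 0; three tins take 172 of the 190 mm.
There are look-alikes about, which are no part of the job. Leave any green or red look-alike of the tin_left alone. What is shaped like the tin_spare but yellow is not meant.

How it is judged (in metres and radians):
At the end, for the whole second after the job is handed in: All three tins stand on the table (under 10 mm up), upright within 0.12 rad, at rest, in rail x within 15 mm of 0; in rail y the loose tin is within 30 mm of 0, the left tin between 35 and 85 mm, the right tin between -85 and -35 mm (x of tin_spare in the frame of row_rail between -0.015 and 0.015 m and angle between each of tin_spare, tin_left, tin_right's own z axis and vertical below 0.12 rad and height (world z) of each of tin_spare, tin_left, tin_right below 0.01 m and linear speed of each of tin_spare, tin_left, tin_right below 0.02 m/s and x of tin_left in the frame of row_rail between -0.015 and 0.015 m and x of tin_right in the frame of row_rail between -0.015 and 0.015 m and y of tin_left in the frame of row_rail between 0.035 and 0.085 m and y of tin_right in the frame of row_rail between -0.085 and -0.035 m and y of tin_spare in the frame of row_rail between -0.03 and 0.03 m); the robot touches nothing.
It fails at once if a tin of the row is tipped over (tilted by more than 0.4 rad) (angle between any of tin_left, tin_right's own z axis and vertical above 0.4 rad).
It fails at once if a tin of the row is lifted (more than 25 mm) (height (world z) of any of tin_left, tin_right above 0.025 m).
It fails at once if the loose tin is tipped over (tilted by more than 1 rad) (angle between tin_spare's own z axis and vertical above 1 rad).
It also fails if it takes over 51 s, if anything falls off the work surface, if the arm or the gripper's body presses on something with over 40 N, if the wrist force passes 120 N, or if a joint passes its speed limit or range.

### The arm

A 6-joint arm with a two-finger parallel gripper is mounted at the origin on the work surface; the furniture and walls round the work are solid. World frame = base frame: x ahead of the robot, y to its left, z up, the work surface at z = 0. Lengths are in mm, angles in rad, forces in N, time in s.
With the tool pointing down it reaches from about 350 to 775 mm from the base axis. Payload 7.3 kg.
Tool frame: the origin (TCP) lies at the very end of the fingers, on their centre line; the grasp point (between the pads) lies 19 mm behind it; z points along the fingers, y is the line along which they close (so a half turn about z gives the same grasp; the last joint's range is limited). The gripper opens to 92 mm and grips with 3 to 60 N. Pads are 19 mm wide; open, the fingers measure 130 mm over their backs; the gripper's body (75 mm by 190 mm) begins 47 mm behind the grasp point.
Start: joints at [-1.308, 0.342, 1.524, -0, 1.275, -0.146], TCP at [208.716, -481.75, 226.741] pointing down, gripper open.
Joint ranges: [-2.53, 2.53], [-0.77, 2.02], [0.04, 2.7], [-1, 4.14], [0.28, 2.66], [-3.11, 3.11]. Speed limits (rad/s): [2.57, 2.57, 3.14, 3.14, 3.14, 3.14].

### API

Orientations are given as [roll, pitch, yaw] about the fixed x, y, z axes, in that order (R = Rz(yaw) Ry(pitch) Rx(roll)).
In Python, from plant import bot gives the robot as it stands.
- The arm moves only by the tool jog_arm, never from a script. Its argument "targets" is a list of rows, each an object with "xyz": the shift along the tool's x, y, z as a fraction of full scale, a list of three; "spin": the turn about the tool's z as a fraction of full scale. In form: [{"xyz": [x, y, z], "spin": spin}, ...]. A call has exactly 10 rows; each row shifts and turns the commanded pose from where the row before left it, along the tool's axes as they then stand; what a row does not reach is not made up. Full scale, the value 1, is 80 mm for a shift and 0.1 rad for a turn. A row lasts 1/8 s, in which the tool goes at most 62.5 mm and 10.7 degrees, less where a joint would pass 70% of its speed; a pose out of reach is approached as far as the arm can. A call with a number of a shift or a turn outside -1 to 1 is refused whole. A call with a gripper value outside its range is refused whole. "gripper" is the opening in per cent of the stroke, from 0 (shut) to 100 (fully open), set as the call begins (left out, the last holds). The fingers move at their own pace and stop on an object; the grip force is fixed at half the most. Time passes only in rows, so rows that do not move let the fingers close, or fill a call up. It gives the time, the measured TCP pose, the force, the opening and the grip force at its end, in the units of the state.
- bot.get_obs(): the state, without advancing time (a new reading comes with each control period).
- bot.capture(name): name is "scene" or "top"; returns the picture (420x560x3 uint8, blue, green, red); there is no depth.
- bot.get_calibration(name): a dict with "vfov" (degrees; the focal length in pixels is half the picture's height over the tangent of half this angle, whatever the lens; pixels are square), "cx", "cy" (the principal point, pixels), "eye" and "rotation" of the camera in the world. Camera axes: x right, y down, z forward; pixel columns grow to the right and rows downward; lengths in mm; the calibration is good to about 2 mm. A picture is of the moment at which its call begins. get_calibration takes no time and is no camera call.
- bot.close_job(): hands the job in; it is judged then, once.
The state is a dict: "time": time; "joint_positions": joint angles; "dq": joint speeds; "tau": joint torques, N m; "tool_pos": TCP position; "tcp_rot": TCP orientation; "contact_force": force on the tool from outside, world axes, zero at the start; "moment": the same for the moment, N m; "grip_width": finger opening in mm; "finger_force": force on a finger pad.
Only numpy, scipy, OpenCV 4.12 (cv2) and the standard library are available. Lean on these libraries where they do the work, as an engineer would, in place of code of your own. Each camera call takes 0.05 s, during which the arm holds its last target. There are 200 camera calls.

## Working session

There is one attempt and no reset: what is moved stays moved. The work goes in short steps, Python scripts to look and compute and a tool call to move; the robot and the scene stay as the last step left them, time stands still between calls to the robot, and variables do not carry over. Pictures are saved under pics/ and viewed, at most 10 in all, crops included, and the job is handed in when it is done.

Besides the shell and the picture viewer there is one more tool, called after ">>>" in YAML: its name, and indented under it one key for each argument. jog_arm: Moves the arm, as the interface text tells. Shift numbers are shares of 80 mm and turn numbers shares of 0.1 rad, none past 1 either way. Its arguments: {"type":"object","properties":{"targets":{"type":"array","items":{"type":"object","properties":{"xyz":{"type":"array","items":{"type":"number"}},"spin":{"type":"number"}}}},"gripper":{"type":"number"}},"required":["targets"]}

```bash
mkdir -p pics; python3 - <<'E'
from plant import bot
import cv2
for n in("scene","top"):
    cv2.imwrite(f"pics/{n}0.png",cv2.resize(bot.capture(n),(784,588),interpolation=cv2.INTER_CUBIC)); print(bot.get_calibration(n))
o=bot.get_obs();print(o["time"],o["tool_pos"],o["tcp_rot"],o["grip_width"])
E
```

```text
{'vfov': 46.08277939790502, 'cx': 278.4276275883567, 'cy': 218.2197003543671, 'eye': array([-215.41691017,  662.75236849,  766.25176852]), 'rotation': array([-2.20743277,  0.00640684, -2.33831692])}
{'vfov': 57.82388322180667, 'cx': 279.22742089032835, 'cy': 213.28780826246884, 'eye': array([389.65217353,  -9.77056352, 889.77920083]), 'rotation': array([-3.01803686, -0.01878656, -1.55655053])}
0.1 [ 208.61384781 -481.40234641  226.11118884] [-3.14027078e+00 -1.86324187e-04  4.08753806e-01] 91.70093810422344
```

View pics/scene0.png

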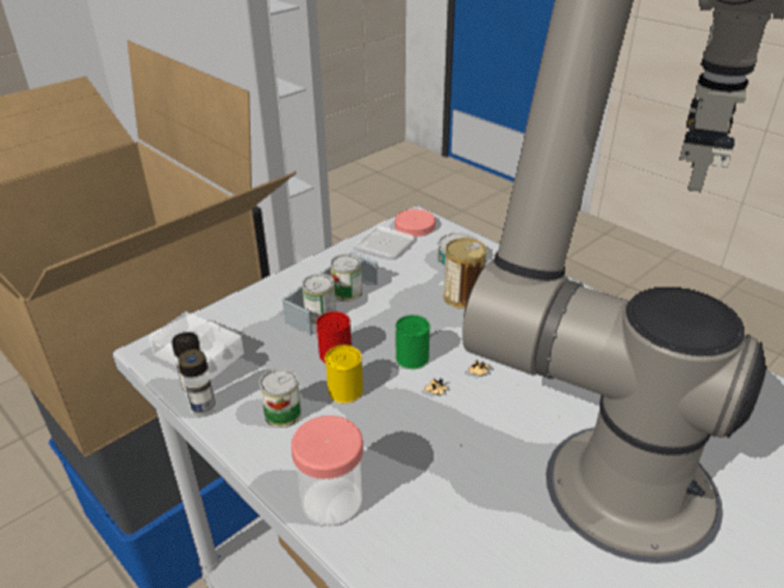

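View pics/top0.png

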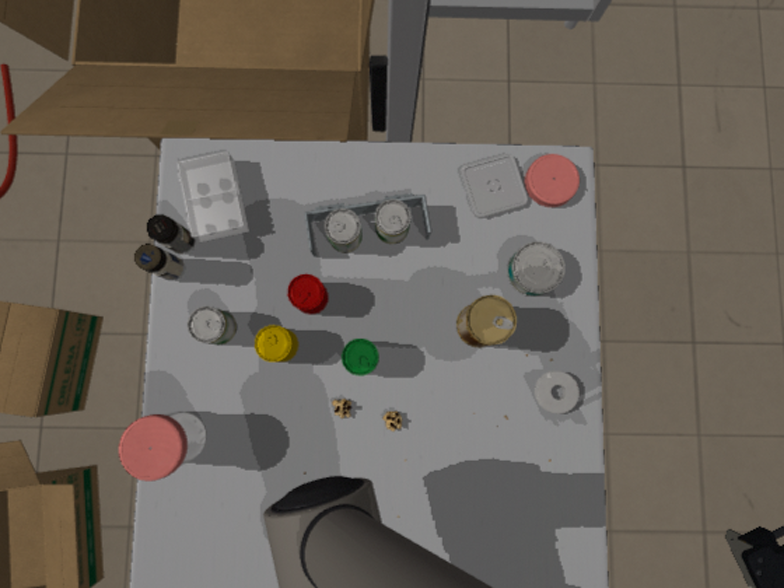

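The scene view shows the spare tin at about (281,398), the yellow and red look-alikes next to it, and the rail at about (335,290). In the top view the spare is at about (209,325) and the row tins at (343,228) and (393,219). I'll enlarge these for measuring.

```bash
cat > h.py <<'E'
import numpy as np,cv2
from scipy.spatial.transform import Rotation as Ro
from plant import bot
def cal(n):
    c=bot.get_calibration(n);f=210/np.tan(np.radians(c["vfov"]/2))
    return f,c["cx"],c["cy"],np.array(c["eye"]),Ro.from_euler("xyz",c["rotation"]).as_matrix()
def ray(n,u,v):
    f,cx,cy,e,R=cal(n);d=R@np.array([(u-cx)/f,(v-cy)/f,1]);return e,d/np.linalg.norm(d)
def atz(n,u,v,z):
    e,d=ray(n,u,v);return e+d*(z-e[2])/d[2]
def tri(p,q,n="top",m="scene"):
    e,d=ray(n,*p);g,k=ray(m,*q);s=np.linalg.lstsq(np.c_[d,-k],g-e,rcond=None)[0]
    a=e+d*s[0];b=g+k*s[1];return (a+b)/2,np.linalg.norm(a-b)
def proj(n,P):
    f,cx,cy,e,R=cal(n);c=R.T@(np.array(P)-e);return cx+f*c[0]/c[2],cy+f*c[1]/c[2]
def crop(im,u,v,w,h,s,g=10):
    c=cv2.resize(im[v:v+h,u:u+w],None,fx=s,fy=s,interpolation=cv2.INTER_CUBIC)
    for x in range((u+g-1)//g*g,u+w,g):
        cv2.line(c,(int((x-u+.5)*s),0),(int((x-u+.5)*s),6),(0,0,255),1);cv2.putText(c,str(x),(int((x-u)*s)-8,18),0,.35,(255,0,255),1)
    for y in range((v+g-1)//g*g,v+h,g):
        cv2.line(c,(0,int((y-v+.5)*s)),(6,int((y-v+.5)*s)),(0,0,255),1);cv2.putText(c,str(y),(8,int((y-v+.5)*s)+4),0,.35,(255,0,255),1)
    return c
E
python3 - <<'E'
from h import *
t=bot.capture("top");s=bot.capture("scene")
a=np.hstack([crop(t,212,132,100,58,5),crop(t,128,212,50,58,5)])
b=np.hstack([crop(s,196,174,100,60,5),crop(s,176,255,50,60,5)])
cv2.imwrite("pics/c1.png",np.vstack([a,b]))
E
```

```text
(no output)
```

View pics/c1.png

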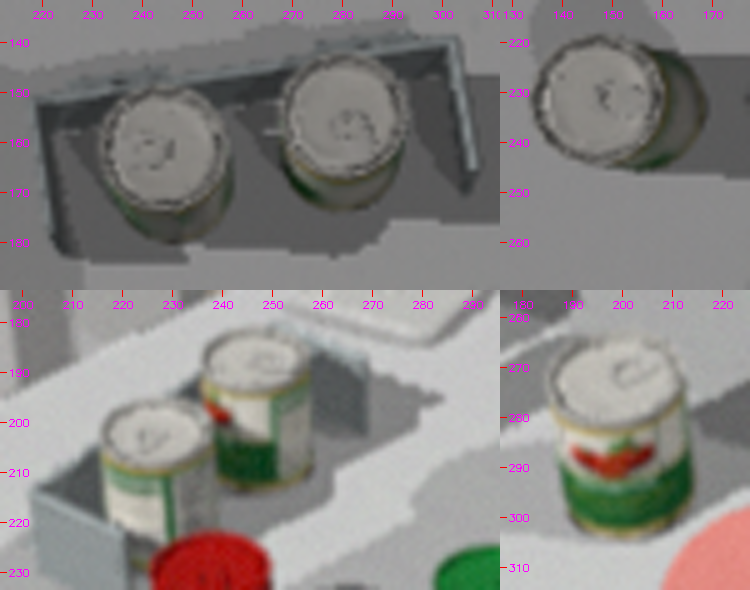

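The crops show the tin lids. In top pixels, left is at (244.5,161.5), right at (280.5,155.1) and spare at (147.4,231.9). In scene pixels they are at (227.3,202.3), (246.9,188.2) and (199.1,272.9). The rail's back corners are at top (218.7,152.1) and (303.1,139.1).

```bash
python3 - <<'E'
from h import *
np.set_printoptions(precision=1,suppress=True)
T={}
for k,p,q in [("L",(244.5,161.5),(227.3,202.3)),("R",(280.5,155.1),(246.9,188.2)),("S",(147.4,231.9),(199.1,272.9)),("railBL",(218.7,152.1),(202.5,213.5)),("railFR",(306.9,164.5),(268.9,186.5))]:
    print(k,*tri(p,q),atz("top",*p,72 if len(k)==1 else 53))
bl=atz("top",218.7,152.1,53);br=atz("top",303.1,139.1,53);fr=atz("top",306.9,164.5,53)
print(bl,br,fr,np.linalg.norm(bl-br),np.linalg.norm(fr-br))
yv=(bl-br)/np.linalg.norm(bl-br);xv=np.array([yv[1],-yv[0],0])
o=(bl+br)/2-33*xv;o[2]=0
th=np.arctan2(xv[1],xv[0]);print("rail",o,th)
for p in [(244.5,161.5),(280.5,155.1),(147.4,231.9)]:
    w=atz("top",*p,72)-o;print(w@xv,w@yv)
E
```

```text
L [605.9  54.4  67.3] 1.0475651762883849 [605.   54.4  72. ]
R [622.7 -25.   65.1] 0.7559322933690581 [621.  -24.7  72. ]
S [446.7 259.4  66.9] 0.6770453508805712 [446.6 257.9  72. ]
railBL [630.9 114.5  50.5] 1.1961896889078756 [630.6 114.5  53. ]
railFR [605.4 -85.9  50.9] 2.396346337041086 [605.8 -84.9  53. ]
[630.6 114.5  53. ] [664.8 -75.9  53. ] [605.8 -84.9  53. ] 193.5097887024236 59.71171655038617
rail [615.3  13.5   0. ] 0.17757391817126345
-2.8431558879160836 42.07051552087397
-1.0389530742502564 -38.560411165460344
-122.80502095391454 270.40392336103633
```

```bash
python3 - <<'E'
from h import *
np.set_printoptions(precision=0,suppress=True)
S=np.array([447,258.5])
def show(k,P):
    d=P[:2]-S;print(k,P,np.hypot(*d),np.degrees(np.arctan2(d[1],d[0])))
show("yellow",atz("top",274/1.4,343/1.4,72)); show("red",atz("top",308/1.4,294/1.4,72));show("green",atz("top",360/1.4,357/1.4,72))
for n,q,t in [("b1",(193,358),(150,257)),("b2",(185,342),(161,227)),("jar",(328,437),(153,447))]:
    P,e=tri(np.array(t)/1.4,np.array(q)/1.4);show(n,P);print(e)
print(bot.get_obs()["joint_positions"])
E
```

```text
yellow [420. 154.  72.] 108.08698830435551 -104.35225371382174
red [496. 105.  72.] 161.69131141514387 -72.18073166923718
green [401.  22.  72.] 240.7469692388548 -101.04604523582262
b1 [545. 338. 101.] 125.85246409342793 39.16780263279686
0.08013939735563991
b2 [591. 326.  97.] 158.93755310027473 24.96469088181781
1.6909708054403407
jar [271. 306. 120.] 182.30363928244924 164.75021934557498
0.05990298758174404
[-1.  0.  2. -0.  1. -0.]
```

>>> jog_arm:
  targets:
    - {"xyz":[0,0,0],"spin":0.8}
    - {"xyz":[0,0,0],"spin":0.8}
    - {"xyz":[0,0,0],"spin":0.71}
    - {"xyz":[0.5,-0.5,0],"spin":0}
    - {"xyz":[0.5,-0.5,0],"spin":0}
    - {"xyz":[0.5,-0.5,0],"spin":0}
    - {"xyz":[0.5,-0.5,0],"spin":0}
    - {"xyz":[0.5,-0.5,0],"spin":0}
    - {"xyz":[0.5,-0.5,0],"spin":0}
    - {"xyz":[0.5,-0.5,0],"spin":0}
  gripper: 100

```text
time: 1.45
tool_pos: [435.6, -155.0, 226.8]
tcp_rot: [3.141, -0.0, 0.178]
contact_force: [0.5, -1.1, -0.5]
grip_width: 91.6
finger_force: 0.0
```

>>> jog_arm:
  targets:
    - {"xyz":[0.13,-0.63,0],"spin":0}
    - {"xyz":[0.13,-0.63,0],"spin":0}
    - {"xyz":[0.13,-0.63,0],"spin":0}
    - {"xyz":[0.13,-0.63,0],"spin":0}
    - {"xyz":[0.13,-0.63,0],"spin":0}
    - {"xyz":[0.13,-0.63,0],"spin":0}
    - {"xyz":[0.13,-0.63,0],"spin":0}
    - {"xyz":[0.14,-0.65,0],"spin":0}
    - {"xyz":[0,0,0.5],"spin":0}
    - {"xyz":[0,0,0.5],"spin":0}

```text
time: 2.7
tool_pos: [445.7, 257.5, 145.7]
tcp_rot: [3.142, -0.001, 0.18]
contact_force: [1.1, 0.9, -0.6]
grip_width: 91.8
finger_force: 0.0
```

>>> jog_arm:
  targets:
    - {"xyz":[0.02,-0.01,0.3],"spin":0}
    - {"xyz":[0,0,0.3],"spin":0}
    - {"xyz":[0,0,0.2],"spin":0}
    - {"xyz":[0,0,0.2],"spin":0}
    - {"xyz":[0,0,0.15],"spin":0}
    - {"xyz":[0,0,0.15],"spin":0}
    - {"xyz":[0,0,0.1],"spin":0}
    - {"xyz":[0,0,0.1],"spin":0}
    - {"xyz":[0,0,0],"spin":0}
    - {"xyz":[0,0,0],"spin":0}

```text
time: 3.95
tool_pos: [447.5, 257.8, 26.9]
tcp_rot: [-3.142, -0.001, 0.178]
contact_force: [-0.1, 0.9, -0.2]
grip_width: 92.0
finger_force: 0.0
```

>>> jog_arm:
  targets:
    - {"xyz":[0,0,0],"spin":0}
    - {"xyz":[0,0,0],"spin":0}
    - {"xyz":[0,0,0],"spin":0}
    - {"xyz":[0,0,0],"spin":0}
    - {"xyz":[0,0,0],"spin":0}
    - {"xyz":[0,0,0],"spin":0}
    - {"xyz":[0,0,0],"spin":0}
    - {"xyz":[0,0,0],"spin":0}
    - {"xyz":[0,0,0],"spin":0}
    - {"xyz":[0,0,0],"spin":0}
  gripper: 0

```text
time: 5.2
tool_pos: [447.3, 257.7, 26.7]
tcp_rot: [3.142, -0.0, 0.178]
contact_force: [-0.5, -0.0, 1.6]
grip_width: 57.0
finger_force: 30.0
```

>>> jog_arm:
  targets:
    - {"xyz":[0,0,-0.3],"spin":0}
    - {"xyz":[0,0,-0.5],"spin":0}
    - {"xyz":[0,0,-0.5],"spin":0}
    - {"xyz":[0.05,0.3,-0.1],"spin":0}
    - {"xyz":[0.1,0.5,0],"spin":0}
    - {"xyz":[0.1,0.6,0],"spin":0}
    - {"xyz":[0.1,0.6,0],"spin":0}
    - {"xyz":[0.1,0.6,0],"spin":0}
    - {"xyz":[0.1,0.5,0],"spin":0}
    - {"xyz":[0.04,0.25,0],"spin":0}

```text
time: 6.45
tool_pos: [541.4, 0.4, 138.2]
tcp_rot: [3.142, 0.001, 0.176]
contact_force: [-0.2, 0.9, -2.2]
grip_width: 56.8
finger_force: 30.0
```

>>> jog_arm:
  targets:
    - {"xyz":[0,0,0],"spin":0}
    - {"xyz":[0,0,0.3],"spin":0}
    - {"xyz":[0,0,0.3],"spin":0}
    - {"xyz":[0,0,0.3],"spin":0}
    - {"xyz":[0,0,0.1],"spin":0}
    - {"xyz":[0,0,0.1],"spin":0}
    - {"xyz":[0,0,0],"spin":0}
    - {"xyz":[0,0,0],"spin":0}
    - {"xyz":[0,0,0],"spin":0}
    - {"xyz":[0,0,0],"spin":0}

```text
time: 7.7
tool_pos: [541.3, 2.2, 51.1]
tcp_rot: [3.141, -0.001, 0.178]
contact_force: [0.0, 0.4, -1.4]
grip_width: 57.1
finger_force: 30.0
```

>>> jog_arm:
  targets:
    - {"xyz":[0,0,0.1],"spin":0}
    - {"xyz":[0,0,0.1],"spin":0}
    - {"xyz":[0,0,0.05],"spin":0}
    - {"xyz":[0,0,0.03],"spin":0}
    - {"xyz":[0,0,0.02],"spin":0}
    - {"xyz":[0,0,0],"spin":0}
    - {"xyz":[0,0,0],"spin":0}
    - {"xyz":[0,0,0],"spin":0}
    - {"xyz":[0,0,0],"spin":0}
    - {"xyz":[0,0,0],"spin":0}

```text
time: 8.95
tool_pos: [541.2, 2.3, 26.8]
tcp_rot: [3.141, -0.0, 0.178]
contact_force: [-0.3, 0.4, -0.9]
grip_width: 57.1
finger_force: 30.0
```

>>> jog_arm:
  targets:
    - {"xyz":[0,0,0],"spin":0}
    - {"xyz":[0,0,0],"spin":0}
    - {"xyz":[0,0,0],"spin":0}
    - {"xyz":[0,0,0],"spin":0}
    - {"xyz":[0,0,0],"spin":0}
    - {"xyz":[0,0,0],"spin":0}
    - {"xyz":[0,0,0],"spin":0}
    - {"xyz":[0,0,-0.3],"spin":0}
    - {"xyz":[0,0,-0.5],"spin":0}
    - {"xyz":[0,0,-0.4],"spin":0}
  gripper: 100

```text
time: 10.2
tool_pos: [541.3, 2.3, 124.1]
tcp_rot: [3.141, -0.001, 0.178]
contact_force: [0.5, 0.4, -0.5]
grip_width: 92.1
finger_force: 0.0
```

>>> jog_arm:
  targets:
    - {"xyz":[-0.25,0,0],"spin":0}
    - {"xyz":[-0.25,0,0],"spin":0}
    - {"xyz":[-0.25,0,0],"spin":0}
    - {"xyz":[0,0,0.2],"spin":0}
    - {"xyz":[0,0,0.3],"spin":0}
    - {"xyz":[0,0,0.3],"spin":0}
    - {"xyz":[0,0,0.25],"spin":0}
    - {"xyz":[0,0,0.15],"spin":0}
    - {"xyz":[0,0,0.12],"spin":0}
    - {"xyz":[0,0,0],"spin":0}
  gripper: 26

```text
time: 11.45
tool_pos: [482.0, -8.3, 16.8]
tcp_rot: [-3.141, 0.001, 0.178]
contact_force: [-0.1, 0.1, -0.3]
grip_width: 23.9
finger_force: 0.0
```

```bash
python3 - <<'E'
from h import *
t=bot.capture("top");s=bot.capture("scene")
cv2.imwrite("pics/c2.png",np.vstack([crop(t,200,125,130,90,6)[:290],crop(s,190,165,130,85,6)[:300]]))
o=bot.get_obs();print(o["tool_pos"],o["grip_width"],o["contact_force"])
E
```

```text
[482.45471564  -8.38306679  17.5109328 ] 23.70410826568841 [ 0.13804225  0.03316986 -0.31041926]
```

View pics/c2.png

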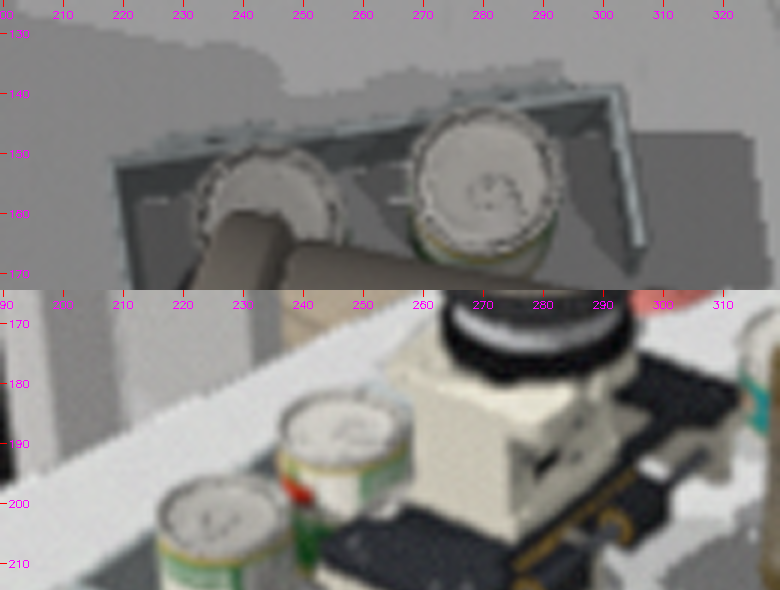

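The row is undisturbed, with its lids at the same top pixels (about (244,161) and (280,155)), and the gripper is behind the spare. I'll push slowly.

>>> jog_arm:
  targets:
    - {"xyz":[0.12,0,0],"spin":0}
    - {"xyz":[0.08,0,0],"spin":0}
    - {"xyz":[0.05,0,0],"spin":0}
    - {"xyz":[0.05,0,0],"spin":0}
    - {"xyz":[0.05,0,0],"spin":0}
    - {"xyz":[0.06,0,0],"spin":0}
    - {"xyz":[0.06,0,0],"spin":0}
    - {"xyz":[0.06,0,0],"spin":0}
    - {"xyz":[0.06,0,0],"spin":0}
    - {"xyz":[0.06,0,0],"spin":0}

```text
time: 12.8
tool_pos: [533.6, 0.9, 17.1]
tcp_rot: [3.142, 0.0, 0.178]
contact_force: [-0.1, -1.1, -0.9]
grip_width: 23.8
finger_force: 0.2
```

>>> jog_arm:
  targets:
    - {"xyz":[0.05,0,0],"spin":0}
    - {"xyz":[0.05,0,0],"spin":0}
    - {"xyz":[0.05,0,0],"spin":0}
    - {"xyz":[0.05,0,0],"spin":0}
    - {"xyz":[0.05,0,0],"spin":0}
    - {"xyz":[0.04,0,0],"spin":0}
    - {"xyz":[0.04,0,0],"spin":0}
    - {"xyz":[0.04,0,0],"spin":0}
    - {"xyz":[0.04,0,0],"spin":0}
    - {"xyz":[0,0,0],"spin":0}

```text
time: 14.05
tool_pos: [566.1, 6.7, 17.2]
tcp_rot: [3.141, -0.001, 0.178]
contact_force: [0.2, 0.6, -0.3]
grip_width: 24.0
finger_force: 0.0
```

```bash
python3 - <<'E'
from h import *
t=bot.capture("top");s=bot.capture("scene")
cv2.imwrite("pics/c3.png",np.vstack([crop(t,200,125,130,90,6)[:290],crop(s,190,165,130,85,6)[:300]]))
E
```

```text
(no output)
```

View pics/c3.png

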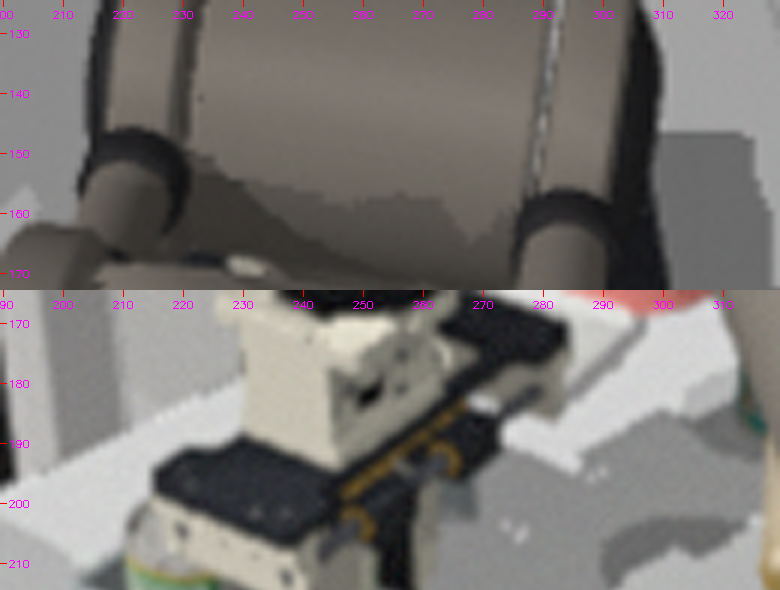

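The arm hides the top view. In the scene view the left tin's lid shows at about (215,207), shifted to the left, so the wedge is working. I'll finish the last 13 mm or so.

>>> jog_arm:
  targets:
    - {"xyz":[0.03,0,0],"spin":0}
    - {"xyz":[0.03,0,0],"spin":0}
    - {"xyz":[0.03,0,0],"spin":0}
    - {"xyz":[0.03,0,0],"spin":0}
    - {"xyz":[0.02,0,0],"spin":0}
    - {"xyz":[0.02,0,0],"spin":0}
    - {"xyz":[0,0,0],"spin":0}
    - {"xyz":[0,0,0],"spin":0}
    - {"xyz":[0,0,0],"spin":0}
    - {"xyz":[0,0,0],"spin":0}

```text
time: 15.4
tool_pos: [578.2, 8.9, 17.1]
tcp_rot: [3.141, -0.0, 0.178]
contact_force: [0.7, 0.2, -0.9]
grip_width: 24.2
finger_force: 0.0
```

>>> jog_arm:
  targets:
    - {"xyz":[-0.2,0,0],"spin":0}
    - {"xyz":[-0.4,0,0],"spin":0}
    - {"xyz":[-0.4,0,0],"spin":0}
    - {"xyz":[0,0,-0.5],"spin":0}
    - {"xyz":[0,0,-0.6],"spin":0}
    - {"xyz":[0,0,-0.6],"spin":0}
    - {"xyz":[-0.2,0.6,0],"spin":0}
    - {"xyz":[-0.2,0.6,0],"spin":0}
    - {"xyz":[0,0.6,0],"spin":0}
    - {"xyz":[0,0.6,0],"spin":0}

```text
time: 16.65
tool_pos: [501.9, -201.5, 153.4]
tcp_rot: [3.141, -0.001, 0.178]
contact_force: [0.8, 0.2, -0.1]
grip_width: 23.7
finger_force: 0.0
```

>>> jog_arm:
  targets:
    - {"xyz":[0,0.6,0],"spin":0}
    - {"xyz":[0,0.6,0],"spin":0}
    - {"xyz":[0,0.3,0],"spin":0}
    - {"xyz":[0,0,0],"spin":0}
    - {"xyz":[0,0,0],"spin":0}
    - {"xyz":[0,0,0],"spin":0}
    - {"xyz":[0,0,0],"spin":0}
    - {"xyz":[0,0,0],"spin":0}
    - {"xyz":[0,0,0],"spin":0}
    - {"xyz":[0,0,0],"spin":0}

```text
time: 17.9
tool_pos: [523.1, -318.0, 153.2]
tcp_rot: [3.141, -0.0, 0.178]
contact_force: [-0.4, 0.3, -0.5]
grip_width: 24.0
finger_force: 0.0
```

```bash
python3 - <<'E'
from h import *
t=bot.capture("top");s=bot.capture("scene")
cv2.imwrite("pics/c4.png",np.vstack([crop(t,200,125,130,90,6)[:300],crop(s,180,165,130,85,6)[:300]]))
E
```

```text
(no output)
```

View pics/c4.png

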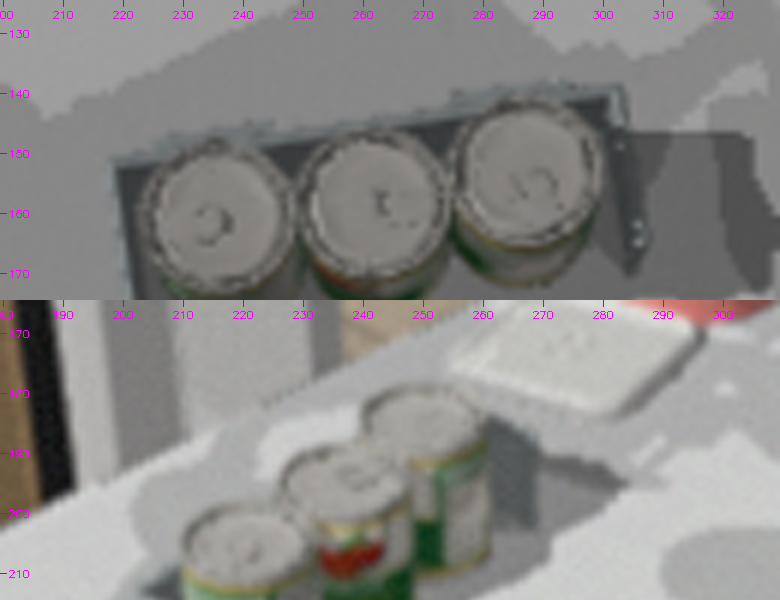

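The top view shows three upright lids in a row, centred at about (235.7,160.6), (261.8,158.7) and (287.7,153.7). I'll check them in rail coordinates.

```bash
python3 - <<'E'
from h import *
xv=np.array([np.cos(.178),np.sin(.178)]);yv=np.array([-xv[1],xv[0]])
for p in [(235.7,160.6),(261.8,158.7),(287.7,153.7)]:
    w=atz("top",*p,72)[:2]-[615.3,13.5];print(w@xv,w@yv)
o=bot.get_obs();print(o["time"],o["tool_pos"])
E
```

```text
2.1903820575005564 60.84895922525355
-2.640554946882834 3.4938614413802953
-0.47917862380230725 -54.81569564831855
18.0 [ 523.10035841 -318.00552678  153.14582546]
```

All three are well inside the limits: x is within 3 mm of 0, and y is about +61, +3 and -55. I'll hand the job in.

```bash
python3 -c "
from plant import bot
print(bot.close_job())"
```

```text
the job is handed in; nothing more can be done
None
```

The spare tin is pushed in between the two row tins, and all three stand upright in one row against the back wall (measured rail y about +61, +3 and −55 mm, x within 3 mm of 0). I handed the job in at 18 s; no verdict was returned.

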